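# Right the ribbon printer and pull its cassette

### The arm

A 6-joint arm with a two-finger parallel gripper is mounted at the origin on the work surface. World frame = base frame: x ahead of the robot, y to its left, z up, the work surface at z = 0. Lengths are in m, angles in rad, forces in N, time in s.
With the tool pointing down it reaches from about 0.425 to 0.95 m from the base axis. Payload 14.7 kg.
Tool frame: the origin (TCP) lies at the very end of the fingers, on their centre line; the grasp point (between the pads) lies 19 mm behind it (hold_point_z is the distance from the TCP to the grasp point, in m); z points along the fingers, y is the line along which they close (so a half turn about z gives the same grasp; the last joint's range is limited). The gripper opens to 85 mm and grips with 20 to 120 N. Pads are 22 mm wide; open, the fingers measure 114 mm over their backs; the gripper's body (76 mm by 85 mm) begins 54 mm behind the grasp point. The pads swing forward as they close: fully open they stand 13 mm farther back than shut.
Start: joints at [-1.325, 0.48, 1.596, -0, 1.065, -0.047], TCP at [0.188, -0.622, 0.192] pointing down, gripper open.
Joint ranges: [-2.75, 2.75], [-0.82, 2.05], [0.23, 2.67], [-1.56, 4.7], [0.09, 2.69], [-2.92, 2.92]. Speed limits (rad/s): [1.89, 1.89, 2.39, 3.01, 3.01, 3.01].

### API

Orientations are given as a rotation vector (axis times angle).
In Python, from bench import move_to, movel, movej, command_gripper, dwell, ik, read_state, grab_frame, MotionError, finish_job, hold_point_z gives the robot as it stands. Calls block until the motion is done:
- move_to(position, orientation): joint-space move of the TCP to a pose.
- movel(position, frame=None, vel=0.15, guard=None): straight line of the TCP; frame=None keeps the orientation; vel is the mean speed in m/s. With guard (N) it stops when the force on the tool has changed by that much, and returns True; else False.
- movej(angles): joint-space move.
- command_gripper(opening, strength=None): finger opening in m; strength is the grip in N (None keeps the last); returns when the fingers have stopped.
- dwell(seconds).
- ik(position, orientation): joint angles nearest the present ones, or None.
- read_state(): the state.
- grab_frame(name): name is "scene" or "top" or "wrist"; returns a dict with "frame" (480x640x3 uint8, blue, green, red), "z_map" (480x640 float32, m along the optical axis (not along the pixel's ray), 0 where there is no reading), "intrinsics" (3x3 intrinsics, pixels), "R" (3x3) and "t" (3): a world point X has camera coordinates R X + t. Camera axes: x right, y down, z forward; pixel columns grow to the right and rows downward; lengths in m; the calibration is good to about 2 mm. A picture is of the moment at which its call begins.
A pose or a line that the arm cannot do raises MotionError and nothing moves.
- finish_job(): hands the job in; it is judged then, once.
The state is a dict: "clock": time; "joint_pos": joint angles; "qd": joint speeds; "effort": joint torques, N m; "tool_pos": TCP position; "tcp_rot": TCP orientation; "wrist_force": force on the tool from outside, world axes, zero at the start; "torque": the same for the moment, N m; "width": finger opening in m; "grip_force": force on a finger pad.
Only numpy, scipy, OpenCV 4.12 (cv2) and the standard library are available. Lean on these libraries where they do the work, as an engineer would, in place of code of your own. Each camera call takes 0.05 s, during which the arm holds its last target. There are 200 camera calls.

### The job

The white ribbon printer has fallen over on its back: carefully stand it up on its base again with the cassette still clipped in, and leave it standing. Then pinch the two orange catches on the sides of its blue cassette together, lift the cassette straight up out of the printer and finish while still holding it by the pinched catches, upright and well clear above the height of the printer, which stays standing. Do not disturb anything else on the bench.

Things in the scene. Friction and masses are not known exactly. Their poses are not given: they have to be found in the camera images.
- printer: Small white ribbon printer, loose, 0.4 to 0.65 kg, case 110 mm deep (x), 62 mm wide (y), 105 mm tall (z). Origin: centre of its base; z points from base to top. Front (dark display, buttons, ribbon slot) is the -x face, back +x. It starts lying on its back: +x face on the bench, front face up, z level and pointing to the robot's left (+y world), within about 45 degrees.
- printer_edge (a point): Middle of the printer's lower back edge (x = +55 mm, z = 0 in its frame), which is on the bench at the start. Tipping the printer 90 degrees about this edge, top up and over towards the robot's right, stands it on its base.
- printer_grip (a point): Point in the printer's middle plane near its front-top edge (x = -30 mm, z = 80 mm in its frame), a good place to grip the case across its flat, firm sides (62 mm apart, y = +-31 mm). The case is solid from the front face to x = -17 mm.
- printer_bay (a point): Centre of the mouth of the open cassette bay in the printer's flat top (x = 12 mm, z = 105 mm in its frame). The bay is 60 mm deep; its floor is at z = 45 mm.
- cassette: Blue drop-in cassette, loose, about 0.16 kg with its catches, 56 (x) x 44 (y) x 96 (z) mm. Origin: centre of its underside. Seated: axes as the printer's, origin at (12, 0, 45) mm in the printer's frame with 1.5 mm of play, 36 mm standing out of the top. Free after 60 mm of lift. With a catch out, its hook sits under a ledge in the bay, and pulling lifts the printer too.
- catch_left (a joint): Orange sprung catch on the cassette's +y side; slides straight in towards the cassette's middle. 0: out, latched; 0.005 m: fully in, at its stop. Its hook clears the ledge from about 0.0035 m on. The spring pushes out with 2.6 N when out, 5.9 N when fully in.
- catch_right (a joint): The same catch on the cassette's -y side.
- catch_left_pad (a point): Middle of the left catch's ribbed outer face when out (fixed to the cassette): 28 mm from its middle plane (+y), 79 mm above its underside. The face is 24 mm long (x) and 30 mm tall, from 4 to 34 mm above the printer's top. The two faces are 56 mm apart when out, 46 mm when fully in.
- catch_right_pad (a point): The same point of the right catch (-y).
- tin_red: Gold tin, 98 mm across and 125 mm tall, holding a dome of red paper roses to about 240 mm. Loose bystander. Origin: centre of its underside.
- tin_peony: Orange and yellow tin, 98 mm across and 125 mm tall, holding cream and pink paper peonies to about 240 mm. Loose bystander. Origin: centre of its underside.
- spool_purple: Purple ribbon spool with white flanges, 72 mm across, 28 mm tall, lying flat. Loose bystander. Origin: centre of its underside.
- spool_yellow: Yellow ribbon spool with white flanges, 72 mm across, 28 mm tall, lying flat. Loose bystander. Origin: centre of its underside.
- glue: White glue bottle with an orange cap, 42 mm across, 120 mm tall, upright. Loose bystander. Origin: centre of its underside.
- spare_cassette: Spare cassette, green with grey catches (fixed on this one), 56 x 56 x 96 mm, standing on the bench. Loose bystander, not the one to be held. Origin: centre of its underside.
- snips: Florist's snips with red loop handles, 155 mm long, 10 mm high, lying flat. Loose bystander. Origin: on the bench under the pivot; blades along +x.

How it is judged:
On the way, in this order (a step that is already met when the one before it is completed fails the run):
1. the printer stands upright on its base on the bench, let go, with the cassette seated and its catches out (angle between printer's own z axis and vertical below 0.06 rad and height (world z) of printer below 0.006 m and z of cassette in the frame of printer below 0.052 m and contact force between the fingers and printer below 0.1 N and value of joint each of catch_left, catch_right below 0.0015 m), for 0.3 s.
2. both catches are pinched in while the cassette is still seated in the standing printer (angle between printer's own z axis and vertical below 0.1 rad and height (world z) of printer below 0.006 m and z of cassette in the frame of printer below 0.055 m and value of joint each of catch_left, catch_right above 0.0035 m), for 0.05 s.
At the end, for the whole second after the job is handed in: Printer at rest on its base (within 3.4 deg), untouched; blue cassette held still by both catches (each in over 3.5 mm, over 2 N on each), upright within 15 deg, underside over 115 mm above the bench (10 mm above the printer), touching neither printer, tins nor glue (angle between printer's own z axis and vertical below 0.06 rad and height (world z) of printer below 0.006 m and linear speed of printer below 0.02 m/s and contact force between the fingers and printer below 0.1 N and height (world z) of cassette above 0.115 m and angle between cassette's own z axis and vertical below 0.26 rad and linear speed of cassette below 0.03 m/s and contact force between cassette and printer below 0.05 N and contact force between cassette and tin_red below 0.05 N and contact force between cassette and tin_peony below 0.05 N and contact force between cassette and glue below 0.05 N and value of joint each of catch_left, catch_right above 0.0035 m and contact force between the fingers and catch_left above 2 N and contact force between the fingers and catch_right above 2 N); the arm keeps its last pose, push and grip.
It fails at once if a bystander is shoved more than 20 mm (distance of any of tin_red, tin_peony, spool_purple, spool_yellow, glue, spare_cassette, snips from where it was at the start of the episode above 0.02 m).
It fails at once if a tin, the glue bottle or the spare cassette is tipped over (angle between any of tin_red, tin_peony, glue, spare_cassette's own z axis and vertical above 0.35 rad).
It fails at once if the printer is dropped or flung (faster than 0.8 m/s) (linear speed of printer above 0.8 m/s).
It also fails if it takes over 45 s, if anything falls off the work surface, if the arm or the gripper's body presses on something with over 40 N, if the wrist force passes 120 N, or if a joint passes its speed limit or range.

## Working session

There is one attempt and no reset: what is moved stays moved. The work goes in short steps, each a Python script; the robot and the scene stay as the last script left them, time stands still between calls to the robot, and variables do not carry over. Pictures are saved under pics/ and viewed, at most 12 in all, crops included, and the job is handed in when it is done.

```bash
mkdir -p pics; python3 - <<'E'
from bench import *
import cv2,numpy as np
s=read_state();print(s['clock'],s['tool_pos'],s['tcp_rot'],s['width'],hold_point_z)
for n in ("scene","top"):
    f=grab_frame(n);cv2.imwrite(f"pics/{n}0.png",f["frame"]);np.savez(f"{n}0.npz",**f)
    print(n,f["intrinsics"].round(1).tolist(),(-f["R"].T@f["t"]).round(3),f["R"].round(3).tolist(),(f["z_map"]>0).mean())
E
```

```text
0.0 [ 0.18749694 -0.62187763  0.19147107] [-3.10677936e+00 -4.58051927e-01  1.89616564e-04] 0.08499703008814863 0.0187
scene [[512.1, 0.0, 314.7], [0.0, 512.1, 246.3], [0.0, 0.0, 1.0]] [1.112 0.028 1.062] [[-0.045, 0.999, 0.009], [0.852, 0.043, -0.521], [-0.521, -0.016, -0.853]] 0.9959244791666667
top [[596.3, 0.0, 323.2], [0.0, 596.3, 235.0], [0.0, 0.0, 1.0]] [ 0.371 -0.012  1.518] [[0.002, -1.0, 0.009], [-0.997, -0.003, -0.081], [0.081, -0.009, -0.997]] 0.9961588541666667
```

View pics/scene0.png

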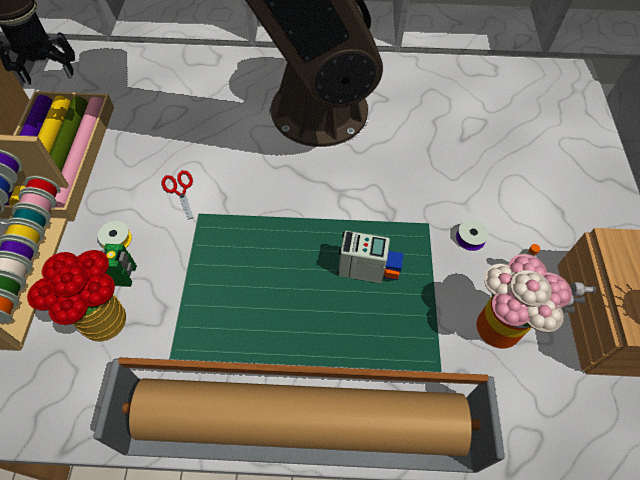

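View pics/top0.png

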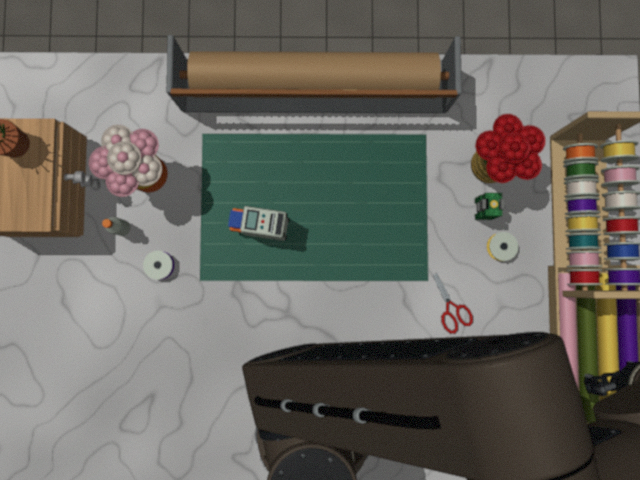

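The scene view shows the printer lying on its back at about (365,257) with the cassette to its right (395,263). The top view has the printer at about (265,223) with the blue cassette on its left (236,219), so printer z points to roughly +y. The bystanders are all well away from it.

```bash
cat > h.py <<'E'
import numpy as np,cv2
def cloud(f):
    K,R,t,z=f["intrinsics"],f["R"],f["t"],f["z_map"]
    v,u=np.mgrid[:480,:640]
    c=np.stack([(u-K[0,2])/K[0,0]*z,(v-K[1,2])/K[1,1]*z,z],-1)
    return (c-t)@R
def rect(P):
    (c,(w,h),a)=cv2.minAreaRect((P[:,:2]*1000).astype(np.float32))
    return np.round(c,1),round(w,1),round(h,1),round(a,1)
E
python3 - <<'E'
from h import *
for n in("top","scene"):
    f=np.load(n+"0.npz");P=cloud(f);I=f["frame"]
    roi=(abs(P[...,0]-.52)<.15)&(abs(P[...,1]-.13)<.15)
    flat=roi&(abs(P[...,2])<.02);print(n,"mat z",np.median(P[flat][:,2]).round(4))
    m=roi&(P[...,2]>.095)&(P[...,2]<.13)
    m=cv2.morphologyEx(m.astype(np.uint8),cv2.MORPH_OPEN,np.ones((3,3)))>0
    print("face",m.sum(),np.median(P[m][:,2]).round(4),rect(P[m]),P[m].mean(0).round(4))
    hsv=cv2.cvtColor(I,cv2.COLOR_BGR2HSV)
    b=roi&(abs(hsv[...,0].astype(int)-113)<12)&(hsv[...,1]>150)&(P[...,2]>.03)
    print("blue",b.sum(),np.percentile(P[b],[2,50,98],axis=0).round(3).tolist(),rect(P[b]))
    o=roi&(hsv[...,0]<18)&(hsv[...,1]>150)&(P[...,2]>.02)
    print("orange",o.sum(),np.median(P[o],0).round(3) if o.any() else 0)
    # colour-outline by ray cast onto z=.110
    g=((hsv[...,1]<70)&(hsv[...,2]>90)&roi&(P[...,2]>.09)).astype(np.uint8)
    print("col",rect(P[g>0]))
E
```

```text
top mat z 0.0015
face 1135 0.1111 (array([518.9, 117.2]), 105.8, 62.3, 81.7) [0.5182 0.1176 0.1108]
blue 152 [[0.51, 0.177, 0.064], [0.527, 0.191, 0.07], [0.545, 0.205, 0.077]] (array([462.9,  92.1]), 274.2, 40.5, 56.8)
orange 46 [0.504 0.188 0.055]
col (array([480.8,  63.2]), 248.1, 95.6, 55.3)
scene mat z 0.0008
face 1242 0.11 (array([521.3, 118.3]), 104.6, 65.7, 82.3) [0.5258 0.1183 0.1094]
blue 267 [[0.512, 0.17, 0.06], [0.535, 0.189, 0.069], [0.552, 0.206, 0.073]] (array([531.4, 182.4]), 46.6, 43.0, 81.9)
orange 129 [0.556 0.183 0.05 ]
col (array([521.1, 119.9]), 101.4, 65.7, 81.6)
```

```bash
cat >> h.py <<'E'
from bench import *
from scipy.spatial.transform import Rotation as Ro
a=np.radians(82); C=np.array([.519,.1175,0]); Z=np.array([0,0,1.])
u=np.array([np.cos(a),np.sin(a),0]); k=np.array([np.sin(a),-np.cos(a),0])
E0=C-.0525*u; G0=C+.0275*u+.085*Z
def orient(d,sgn): # tool z = d, tool y = sgn*k
    y=sgn*k; return Ro.from_matrix(np.stack([np.cross(y,d),y,d],1)).as_rotvec()
def pose(th,tilt,lift,sgn,back=0): # th: printer tip angle (deg); tilt: tool start tilt
    d=Ro.from_rotvec(k*np.radians(th-tilt)).apply(-Z)
    g=E0+Ro.from_rotvec(k*np.radians(th)).apply(G0-E0)+lift*Z
    return g+(hold_point_z-back)*d, orient(d,sgn)
E
python3 - <<'E'
from h import *
np.set_printoptions(precision=2,suppress=True)
print("grip",G0,"edge",E0)
for s in(1,-1):
  print("down",ik(C-.1*u+.128*Z,orient(-Z,s)))
  for tilt in(35,45,55):
    for args in((0,.12),(0,0),(30,0),(60,0),(90,0),(90,.1)):
      print(s,tilt,args,ik(*pose(args[0],tilt,.005,s,args[1])))
print(ik([.19,-.62,.45],read_state()['tcp_rot']), ik([.45,.15,.45],orient(-Z,1)), ik([.45,.15,.45],orient(-Z,-1)))
E
```

```text
grip [0.52 0.14 0.09] edge [0.51 0.07 0.  ]
down [-0.02  0.36  1.99 -0.    0.79  0.12]
1 35 (0, 0.12) [ 0.62  0.66  1.52 -0.44  1.43  0.92]
1 35 (0, 0) [ 0.54  0.72  1.7  -0.5   1.19  0.98]
1 35 (30, 0) [ 0.18  0.44  1.95 -0.12  0.78  0.41]
1 35 (60, 0) [-0.33  0.46  2.05  0.61  0.81 -0.65]
1 35 (90, 0) [-0.69  0.8   1.96  0.85  1.19 -1.22]
1 35 (90, 0.1) [-0.81  0.73  1.85  0.72  1.35 -1.13]
1 45 (0, 0.12) [ 0.68  0.78  1.42 -0.5   1.57  0.99]
1 45 (0, 0) [ 0.6   0.82  1.62 -0.57  1.34  1.05]
1 45 (30, 0) [ 0.29  0.49  1.9  -0.31  0.89  0.64]
1 45 (60, 0) [-0.2   0.42  2.04  0.4   0.73 -0.36]
1 45 (90, 0) [-0.62  0.69  2.    0.8   1.05 -1.11]
1 45 (90, 0.1) [-0.73  0.6   1.9   0.67  1.23 -1.02]
1 55 (0, 0.12) [ 0.73  0.92  1.31 -0.56  1.72  1.03]
1 55 (0, 0) [ 0.64  0.92  1.54 -0.62  1.49  1.1 ]
1 55 (30, 0) [ 0.39  0.56  1.83 -0.44  1.02  0.82]
1 55 (60, 0) [-0.06  0.41  2.02  0.13  0.71 -0.03]
1 55 (90, 0) [-0.53  0.6   2.03  0.73  0.92 -0.97]
1 55 (90, 0.1) [-0.63  0.49  1.94  0.6   1.12 -0.87]
down None
-1 35 (0, 0.12) [ 0.62  0.66  1.52 -0.44  1.43 -2.22]
-1 35 (0, 0) [ 0.54  0
[... 249 characters left out ...]
0.12) [ 0.68  0.78  1.42 -0.5   1.57 -2.15]
-1 45 (0, 0) [ 0.6   0.82  1.62 -0.57  1.34 -2.09]
-1 45 (30, 0) [ 0.29  0.49  1.9  -0.31  0.89 -2.5 ]
-1 45 (60, 0) [-0.2   0.42  2.04  0.4   0.73  2.78]
-1 45 (90, 0) [-0.62  0.69  2.    0.8   1.05  2.03]
-1 45 (90, 0.1) [-0.73  0.6   1.9   0.67  1.23  2.13]
-1 55 (0, 0.12) [ 0.73  0.92  1.31 -0.56  1.72 -2.11]
-1 55 (0, 0) [ 0.64  0.92  1.54 -0.62  1.49 -2.04]
-1 55 (30, 0) [ 0.39  0.56  1.83 -0.44  1.02 -2.32]
-1 55 (60, 0) None
-1 55 (90, 0) [-0.53  0.6   2.03  0.73  0.92  2.18]
-1 55 (90, 0.1) [-0.63  0.49  1.94  0.6   1.12  2.27]
[-1.32  0.35  1.19  0.    1.6  -0.04] [ 0.26  0.05  1.57 -0.    1.53  0.4 ] [ 0.26  0.05  1.57 -0.    1.53 -2.74]
```

```bash
python3 - <<'E'
from h import *
movel([.1875,-.622,.42],vel=.4)
move_to([.47,.2,.42],orient(-Z,1))
p,o=pose(0,45,0,1,.12); move_to(p,o)
p,o=pose(0,45,0,1); print("guard",movel(p,o,vel=.12,guard=8))
print(read_state()['tool_pos']-p)
f=grab_frame("scene");cv2.imwrite("pics/s1.png",cv2.resize(f["frame"][180:330,260:460],(800,600)))
command_gripper(.055,90)
s=read_state();print(s['clock'],s['width'],s['grip_force'],s['wrist_force'])
E
```

```text
guard False
[0.00043106 0.00056755 0.00041192]
6.5833 0.057922827852582556 92.98974752426147 [-0.38919558  7.49946861 10.11643689]
```

View pics/s1.png

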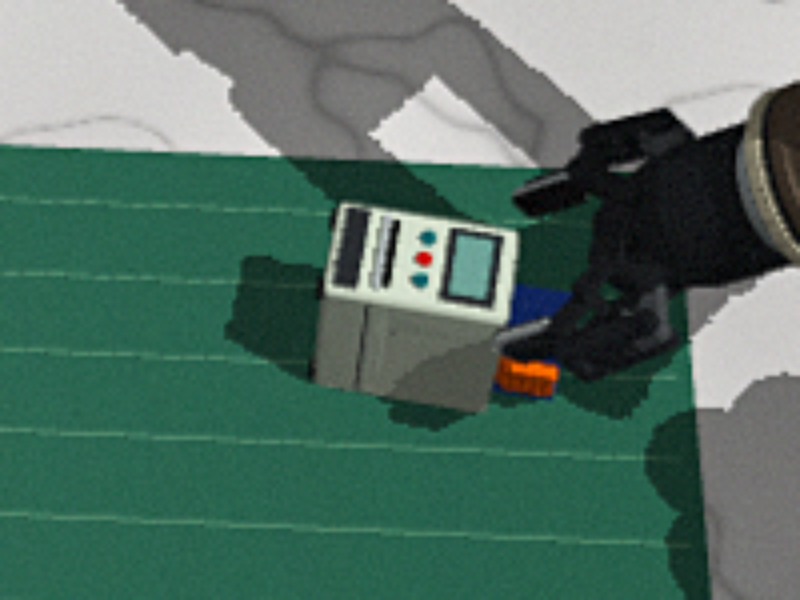

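The scene crop shows the open fingertips at (520,205) and (500,345), only just past the printer's top edge. The width of 57.9 mm also looks small for a 62 mm case, so I'll check the grip.

```bash
python3 - <<'E'
from h import *
f=grab_frame("scene");A=cv2.resize(f["frame"][190:310,300:460],(400,300),interpolation=cv2.INTER_CUBIC)
g=grab_frame("top");B=cv2.resize(g["frame"][165:285,190:350],(400,300),interpolation=cv2.INTER_CUBIC)
cv2.imwrite("pics/s2.png",np.hstack([A,B]))
s=read_state();print(s['tool_pos'],s['tcp_rot'],pose(0,45,0,1))
for f in(f,g):
    K=f["intrinsics"]
    for X in(G0,G0+.031*k,s['tool_pos']):
        c=K@(f["R"]@X+f["t"]);print((c[:2]/c[2]).round(1))
E
```

```text
[0.52154559 0.1326159  0.07262452] [ 1.89751574  1.64959997 -0.78353595] (array([0.52098699, 0.13163816, 0.0717771 ]), array([ 1.89738174,  1.64936879, -0.78592125]))
[375.2 251.9]
[373.4 263.8]
[369.1 254. ]
[253.3 220.3]
[255.2 207.7]
[258.8 221.4]
```

View pics/s2.png

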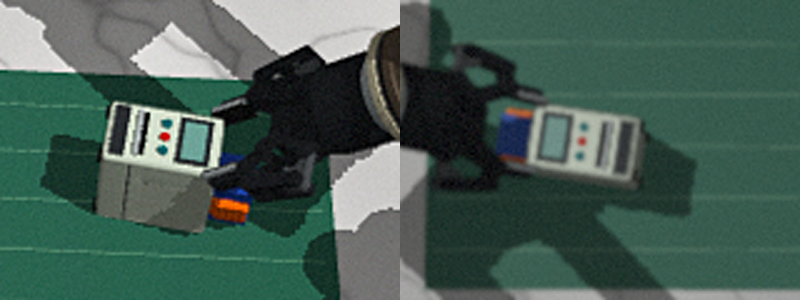

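The fingertips look shallow on the case: they end near (205,178) in the left panel and (545,97) in the right. I'll check with the depth map.

```bash
python3 - <<'E'
from h import *
for n in("scene","top"):
    f=grab_frame(n);P=cloud(f);Q=P-G0
    a_,b_,c_=Q@u,Q@k,Q[...,2]
    d=(-u-Z)/2**.5; e=(u-Z)/2**.5
    along,perp=Q@d,Q@e
    for lo,hi in((.034,.06),(-.06,-.034)):
        m=(b_>lo)&(b_<hi)&(c_>-.05)&(abs(perp)<.03)&(along>-.06)&(along<.06)
        if m.sum()>3:
            print(n,lo,m.sum(),"along pct",np.percentile(along[m],[50,90,97,100]).round(3),"perp",np.percentile(perp[m],[3,50,97]).round(3))
            i=np.argsort(along[m])[-5:];print(np.c_[a_[m],b_[m],c_[m]][i].round(3).tolist())
E
```

```text
scene 0.034 117 along pct [-0.043  0.005  0.037  0.055] perp [-0.013 -0.006  0.017]
[[-0.037, 0.034, -0.008], [-0.048, 0.035, -0.011], [-0.026, 0.034, -0.041], [-0.032, 0.034, -0.043], [-0.045, 0.034, -0.033]]
scene -0.06 11 along pct [-0.044 -0.034 -0.033 -0.033] perp [-0.01  -0.008 -0.006]
[[0.024, -0.043, 0.032], [0.022, -0.039, 0.032], [0.02, -0.038, 0.033], [0.018, -0.038, 0.029], [0.017, -0.034, 0.03]]
top 0.034 33 along pct [-0.048 -0.035 -0.033 -0.028] perp [-0.014 -0.01  -0.004]
[[0.017, 0.036, 0.034], [0.018, 0.04, 0.032], [0.018, 0.038, 0.03], [0.021, 0.041, 0.027], [0.013, 0.035, 0.028]]
top -0.06 42 along pct [-0.046 -0.034 -0.033 -0.032] perp [-0.015 -0.009  0.002]
[[0.017, -0.041, 0.031], [0.018, -0.039, 0.031], [0.018, -0.036, 0.03], [0.013, -0.036, 0.034], [0.016, -0.036, 0.029]]
```

```bash
python3 - <<'E'
from h import *
w=grab_frame("wrist");print((-w["R"].T@w["t"]).round(3))
f=grab_frame("scene");np.savez("s3.npz",**f)
A=cv2.resize(f["frame"][215:285,340:440],(430,300),interpolation=cv2.INTER_CUBIC)
B=cv2.resize(w["frame"],(370,300))
cv2.imwrite("pics/s3.png",np.hstack([A,B]))
np.set_printoptions(linewidth=250)
P=cloud(f);print(((P-G0)@k*1000).round(0).astype(int)[250:276:2,366:402:2]);print(((P-G0)@u*1000).round(0).astype(int)[250:276:2,366:402:2])
E
```

```text
[0.548 0.319 0.144]
[[ 15  15  15  12  12  13   8   9   9   6   6 -63 -64 -64 -66 -63 -67 -69]
 [ 22  19  19  19  15  17  15  16  15  12  11 -15 -15 -17 -18 -18 -63  33]
 [ 24  22  25  22  22  21  19  20  20  17  16  -9 -10 -10 -13  34  34  37]
 [ 31  28  29  26  27  27  23  22  24  23  22  31  31  34  37  40  40  39]
 [ 33  33  31  33  31  30  29  27  32  34  34  36  36  35  43  44  42  43]
 [ 32  33  32  30  30  33  29  32  36  37  39  39  39  41  45  46  50  50]
 [ 32  32  30  32  32  33  34  33  36  42  40  43  42  43  41  51  55  56]
 [ 31  32  31  32  33  31  33  32  32  42  45  42  45  43  44  56  59  64]
 [ 32  31  33  33  32  33  31  31  33  31  22  44  21  18  18  19  63  63]
 [ 33  30  33  32  32  30  33  32  34  32  22  22  20  21  21  21  20  61]
 [ 33  32  32  31  35  34  34  32  31  23  25  23  23  20  23  21  20  23]
 [ 30  32  34  31  31  32  33  34  33  24  27  26  25  26  26  25  21  -7]
 [ 33  31  32  32  32  30  33  33  34  23  31  27  29  30  30  28  28  -3]]
[[-21 -17 -13  -8  -4   0   5   9  13  18  22  33  38  42  47  51  57  62]
 [-20 -16 -12  -8  -3   1   5
[... 171 characters left out ...]
 31  34  38  42  46  50]
 [-18 -14 -10  -6  -1   3   7  11  15  19  23  27  31  35  38  42  46  50]
 [-17 -13  -9  -5   0   4   8  12  16  20  24  28  32  36  39  43  46  50]
 [-17 -12  -8  -4   0   5   9  13  17  20  25  28  33  37  41  44  47  51]
 [-16 -12  -7  -3   1   6  10  14  18  21  25  30  33  38  42  44  47  51]
 [-15 -11  -6  -2   2   6  11  15  19  24  29  30  37  42  46  50  48  52]
 [-14 -10  -6  -1   3   8  12  16  20  25  30  34  39  43  47  51  56  54]
 [-13  -9  -5   0   4   8  13  17  21  27  31  35  40  44  48  53  57  61]
 [-12  -8  -4   1   5   9  14  18  22  28  32  36  41  45  49  53  58  67]
 [-12  -7  -3   2   6  11  15  19  23  29  32  37  41  45  50  54  59  68]]
```

View pics/s3.png

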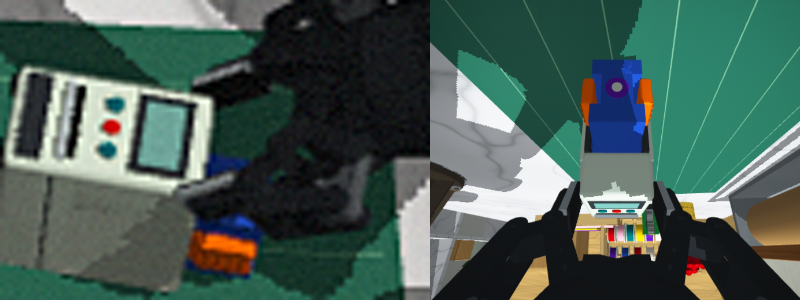

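The wrist view shows both tips at (575,185) and (655,185), level with the front-top edge only. The pads sit about 40 mm behind where I put the TCP, so I'll open, back off and measure the real tips in tool coordinates.

```bash
python3 - <<'E'
from h import *
np.set_printoptions(precision=3,suppress=True)
command_gripper(.085)
p,o=pose(0,45,0,1,.08); movel(p,o)
def tips(tag):
  s=read_state();Rt=Ro.from_rotvec(s['tcp_rot']).as_matrix()
  for n in("scene","top","wrist"):
    f=grab_frame(n);T=(cloud(f)-s['tool_pos'])@Rt
    m=(f["z_map"]>.01)&(abs(T[...,0])<.014)&(abs(T[...,1])<.062)&(T[...,2]>-.12)&(T[...,2]<.03)
    if m.sum(): print(tag,n,m.sum(),"z pct",np.percentile(T[m][:,2],[5,50,90,98,100]),"y",np.percentile(T[m][:,1],[1,99]),"x",np.percentile(T[m][:,0],[1,99]))
    q=f["intrinsics"]@(f["R"]@s['tool_pos']+f["t"]);print("  tcp px",q[:2]/q[2],q[2], f["z_map"][int(q[1]/q[2]),int(q[0]/q[2])] if n!="wrist" else "")
  print(s['tool_pos']-pose(0,45,0,1,.08)[0],s['width'],s['clock'])
tips("open")
command_gripper(0.0); tips("shut")
f=grab_frame("wrist");g=grab_frame("scene")
cv2.imwrite("pics/s4.png",np.hstack([f["frame"][::2,::2],g["frame"][180:300,300:460].repeat(2,0).repeat(2,1)]))
E
```

```text
open scene 722 z pct [-0.118 -0.085  0.026  0.029  0.03 ] y [-0.061  0.059] x [-0.014  0.012]
  tcp px [397.172 244.77 ] 1.0984519853249737 1.2483631
open top 479 z pct [-0.118 -0.091  0.027  0.029  0.03 ] y [-0.06   0.061] x [-0.014  0.011]
  tcp px [233.232 215.927] 1.396140675896618 1.4534076
open wrist 22674 z pct [-0.119 -0.104 -0.058  0.028  0.03 ] y [-0.062  0.062] x [-0.01   0.014]
  tcp px [321.717 268.784] 0.19970067809982095 
[-0.    -0.001 -0.   ] 0.08477321252093387 7.95
shut scene 728 z pct [-0.117 -0.091  0.026  0.029  0.03 ] y [-0.048  0.055] x [-0.014  0.01 ]
  tcp px [397.475 244.808] 1.0978295195677426 1.2494413
shut top 547 z pct [-0.116 -0.09   0.026  0.029  0.03 ] y [-0.047  0.049] x [-0.014  0.011]
  tcp px [232.964 215.746] 1.3956742979755223 1.4567078
shut wrist 29345 z pct [-0.118 -0.101 -0.064  0.028  0.03 ] y [-0.05   0.051] x [-0.009  0.014]
  tcp px [321.492 268.729] 0.20018839414067513 
[-0.  0.  0.] -2.8379190135326355e-05 8.8667
```

View pics/s4.png

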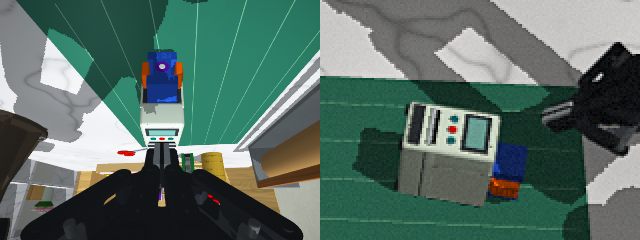

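The wrist view shows the shut tips at full-resolution (322,290), while the reported TCP projects to (322,269). In the scene view the tip is at about (412,239) against (397,245) predicted. I'll measure the offset.

All three cameras agree that the real fingertips are 42.5 mm behind the reported TCP. I'll correct for that offset and re-grip.

```bash
cat >> h.py <<'E'
TIP=.0425; GR=hold_point_z+TIP+.004   # reported TCP lies TIP beyond the real tips
def pose(th,tilt,lift,sgn,back=0):
    d=Ro.from_rotvec(k*np.radians(th-tilt)).apply(-Z)
    g=E0+Ro.from_rotvec(k*np.radians(th)).apply(G0-E0)+lift*Z
    return g+(GR-back)*d, orient(d,sgn)
E
python3 - <<'E'
from h import *
np.set_printoptions(precision=3,suppress=True,linewidth=200)
for th,b in((0,0),(30,0),(60,0),(90,0),(90,.08)): print(th,ik(*pose(th,45,.005,1,b)))
print("down",ik(C-.1*u+(.128-.061)*Z,orient(-Z,1)))
command_gripper(.085)
p,o=pose(0,45,0,1); print("guard",movel(p,o,vel=.1,guard=8),read_state()['tool_pos']-p)
w=grab_frame("wrist");f=grab_frame("scene");g=grab_frame("top")
command_gripper(.055,90)
s=read_state();print(s['clock'],s['width'],s['grip_force'],s['wrist_force'])
f=grab_frame("scene")
cv2.imwrite("pics/s5.png",np.hstack([w["frame"][::2,::2],cv2.resize(f["frame"][190:310,300:460],(320,240))]))
E
```

```text
0 [ 0.562  0.841  1.68  -0.604  1.256  1.085]
30 [ 0.275  0.552  1.938 -0.34   0.789  0.672]
60 [-0.174  0.496  2.075  0.455  0.63  -0.412]
90 [-0.567  0.745  2.032  0.885  0.982 -1.169]
90 [-0.66   0.659  1.968  0.754  1.112 -1.075]
down [-0.023  0.457  2.04  -0.     0.644  0.116]
guard False [0. 0. 0.]
11.9667 0.061052828907288886 89.63755130767822 [0.514 5.501 3.867]
```

View pics/s5.png

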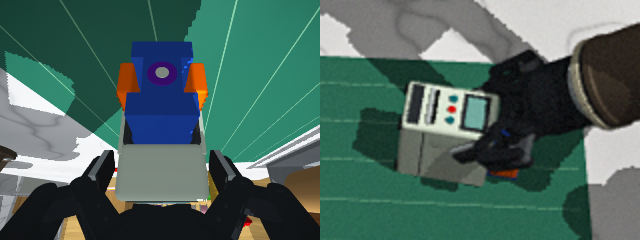

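The fingers now straddle the case well inside its front-top corner (near finger at (465,155) in the right panel), and the width of 61 mm is right. Next I'll lift slightly, tip the printer 90° and set it down.

```bash
python3 - <<'E'
from h import *
np.set_printoptions(precision=2,suppress=True)
p,o=pose(0,45,.006,1); movel(p,o,vel=.03); print(read_state()['wrist_force'],read_state()['width'])
for th in np.arange(10,91,10):
    p,o=pose(th,45,.008,1); movel(p,o,vel=.06)
s=read_state();print(s['clock'],s['wrist_force'],s['width'])
f=grab_frame("scene");g=grab_frame("top");np.savez("s6.npz",**f);np.savez("t6.npz",**g)
cv2.imwrite("pics/s6.png",np.hstack([cv2.resize(f["frame"][170:310,260:440],(400,311)),cv2.resize(g["frame"][165:285,210:365],(400,311))]))
E
```

```text
[-0.01 -0.38 -6.29] 0.06141081155230258
15.9083 [-0.85  0.03 -4.9 ] 0.061222135473701145
```

View pics/s6.png

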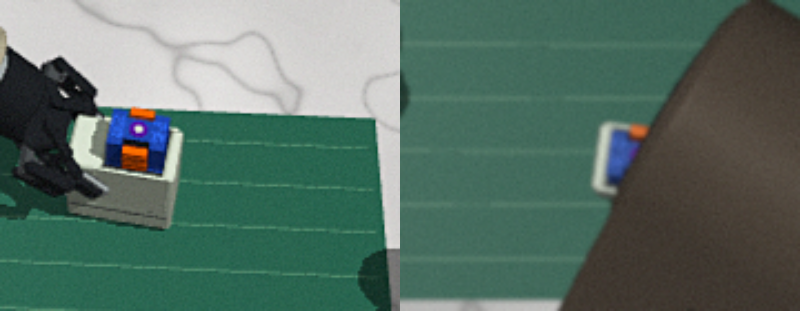

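The printer is upright in the grip, with the cassette at (138,150) in the left panel and its catches out. I'll check the tilt from the top plane, then lower, release and retreat.

```bash
python3 - <<'E'
from h import *
np.set_printoptions(precision=4,suppress=True)
f=np.load("s6.npz");P=cloud(f);hsv=cv2.cvtColor(f["frame"],cv2.COLOR_BGR2HSV)
Ct=E0-.067*u+.113*Z
Q=P-Ct;m=(hsv[...,1]<60)&(hsv[...,2]>110)&(abs(Q@u+.012)<.05)&(abs(Q@k)<.03)&(abs(Q[...,2])<.015)
T=P[m];A=np.c_[T[:,:2]-T[:,:2].mean(0),np.ones(len(T))];w=np.linalg.lstsq(A,T[:,2],rcond=None)[0]
print(m.sum(),T[:,2].mean(),"slope along u,k",w[:2]@u[:2],w[:2]@k[:2])
p,o=pose(90,45,-.004,1); print("contact",movel(p,o,vel=.02,guard=5))
s=read_state();print((s['tool_pos']-pose(90,45,0,1)[0])[2],s['wrist_force'])
command_gripper(.085,20)
p,o=pose(90,45,0,1,.11); movel(p,o,vel=.15)
movel(p+[0,-.02,.1],vel=.2)
s=read_state();print(s['clock'],s['wrist_force'],s['width'])
f=grab_frame("scene");g=grab_frame("top");np.savez("s7.npz",**f);np.savez("t7.npz",**g)
for f in(f,g):
    P=cloud(f);hsv=cv2.cvtColor(f["frame"],cv2.COLOR_BGR2HSV);Q=P-Ct
    near=(abs(Q@u)<.09)&(abs(Q@k)<.06)
    b=near&(abs(hsv[...,0].astype(int)-113)<12)&(hsv[...,1]>130)&(P[...,2]>.125)&(P[...,2]<.16)
    og=near&(hsv[...,0]<18)&(hsv[...,1]>150)&(P[...,2]>.1)
    wt=near&(hsv[...,1]<60)&(hsv[...,2]>100)&(abs(P[...,2]-.106)<.01)
    for nm,mm in(("blue",b),("orange",og),("white",wt)):
        if mm.sum()>5: print(nm,mm.sum(),P[mm].mean(0),"z",np.median(P[mm][:,2]),rect(P[mm]),"u-range",np.percentile((P[mm]-E0)@u,[2,98]),"k",np.percentile((P[mm]-E0)@k,[2,98]))
    T=P[wt]
    if len(T)>5:A=np.c_[T[:,:2]-T[:,:2].mean(0),np.ones(len(T))];w=np.linalg.lstsq(A,T[:,2],rcond=None)[0];print("slope",w[:2]@u[:2],w[:2]@k[:2])
f=np.load("s7.npz");g=np.load("t7.npz")
cv2.imwrite("pics/s7.png",np.hstack([cv2.resize(f["frame"][170:310,260:440],(400,311)),cv2.resize(g["frame"][165:285,210:365],(400,311))]))
E
```

```text
338 0.11311994291975902 slope along u,k -0.0031487039608433845 -0.011576936252830326
contact True
-0.0006968587021237913 [ 0.3713 -0.4085  6.886 ]
18.4083 [ 0.0099  0.518  -0.9884] 0.08515648272817443
blue 348 [0.5115 0.0234 0.1398] z 0.14070191204779608 (array([509.1,  23.4]), 56.3, 43.3, 81.3) u-range [-0.069  -0.0144] k [-0.0169  0.0235]
orange 171 [0.5206 0.0224 0.132 ] z 0.13576431632881497 (array([508.9,  23.6]), 23.9, 57.3, 82.4) u-range [-0.0533 -0.03  ] k [-0.023   0.0312]
white 570 [ 0.5091 -0.0006  0.1046] z 0.10470545784738139 (array([505.4,  10.6]), 109.4, 64.3, 82.6) u-range [-0.1084 -0.0016] k [-0.0272  0.0326]
slope -0.009795111100675522 -0.007370713502753711
blue 263 [0.5046 0.0218 0.1416] z 0.1420021400018668 (array([505.6,  22. ]), 54.2, 38.2, 82.2) u-range [-0.0702 -0.0175] k [-0.0187  0.0176]
orange 98 [0.5041 0.0232 0.1347] z 0.13841600995156517 (array([505.3,  22.3]), 24.5, 53.7, 80.3) u-range [-0.0536 -0.032 ] k [-0.0269  0.0261]
white 586 [ 0.5016 -0.0028  0.1055] z 0.10554490035659428 (array([503.7,   9.6]), 110.1, 62.7, 82.2) u-range [-0.11   -0.0028] k [-0.031   0.0299]
slope 0.0015787082687556808 0.00760770487316914
```

View pics/s7.png

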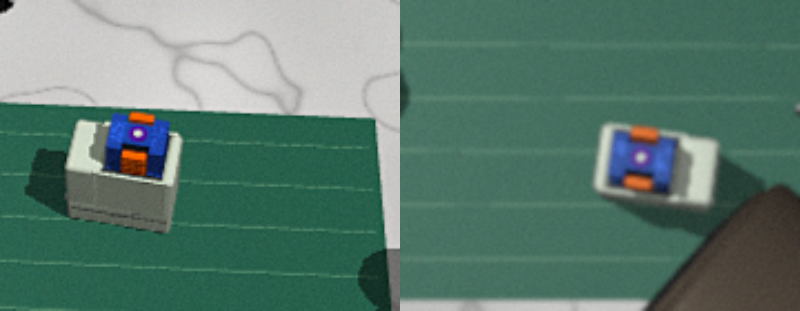

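The printer stands upright and untouched (left panel case at (125,180)), with the cassette seated and its catches out. The cassette centre is about (0.507, 0.023) at 82°. Next comes the pinch.

```bash
python3 - <<'E'
from h import *
np.set_printoptions(precision=3,suppress=True)
X=np.array([.507,.0228,0]);o=orient(-Z,1)
move_to(X+.2*Z,o)
print("guard",movel(X+.0655*Z,o,vel=.1,guard=6),read_state()['tool_pos'])
dwell(.1)
command_gripper(.040,25)
dwell(.3)
s=read_state();print(s['clock'],s['width'],s['grip_force'],s['wrist_force'])
f=grab_frame("scene");w=grab_frame("wrist")
cv2.imwrite("pics/s8.png",np.hstack([cv2.resize(f["frame"][170:310,260:440],(400,311)),cv2.resize(w["frame"],(400,311))]))
E
```

```text
guard False [0.507 0.023 0.066]
21.9833 0.04282737446590574 23.538786470890045 [-3.024 -0.163 13.35 ]
```

View pics/s8.png

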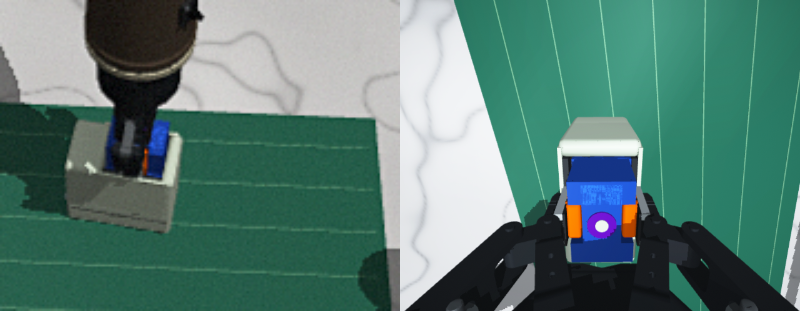

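The wrist view shows the pads flanking the orange catches at (574,221) and (629,221). Their faces are about 68 px apart, i.e. about 46 mm, so they are pinched in. I'll lift slowly and watch the force.

```bash
python3 - <<'E'
from h import *
np.set_printoptions(precision=2,suppress=True)
p0=np.array(read_state()['tool_pos'])
for h in(.001,.002,.004,.008,.014):
    movel(p0+h*Z,vel=.02);s=read_state();print(h,s['wrist_force'],s['width'],s['grip_force'])
f=grab_frame("scene");P=cloud(f);np.savez("s9.npz",**f)
hsv=cv2.cvtColor(f["frame"],cv2.COLOR_BGR2HSV)
wt=(abs((P-E0)@u+.055)<.05)&(abs((P-E0)@k)<.03)&(hsv[...,1]<60)&(hsv[...,2]>110)&(abs(P[...,2]-.11)<.02)
print("top z",np.median(P[wt][:,2]))
cv2.imwrite("pics/s9.png",cv2.resize(f["frame"][170:310,260:440],(400,311)))
print(s['clock'])
E
```

```text
0.001 [-0.76  0.27 -2.1 ] 0.04230357361868415 26.345081627368927
0.002 [ 0.6   1.01 -0.53] 0.04235342195473452 26.34571462869644
0.004 [ 0.96 -0.69 -2.03] 0.04232845140271515 26.345612704753876
0.008 [ 0.07 -0.28 -1.71] 0.04250021836324253 26.34349912405014
0.014 [-0.15 -0.59 -1.97] 0.042238063226665214 26.33856564760208
top z 0.1051189223263724
23.6333
```

The load is only about 1.9 N (the cassette alone) and the printer top is still at 105 mm, so the cassette is free. I'll lift the rest of the way.

```bash
python3 - <<'E'
from h import *
np.set_printoptions(precision=3,suppress=True)
p0=np.array(read_state()['tool_pos'])
movel(p0+.055*Z,vel=.05);movel(p0+.115*Z,vel=.1);dwell(.5)
s=read_state();print(s['clock'],s['wrist_force'],s['width'],s['grip_force'],s['tool_pos'])
f=grab_frame("scene");P=cloud(f);hsv=cv2.cvtColor(f["frame"],cv2.COLOR_BGR2HSV)
wt=(abs((P-E0)@u+.055)<.055)&(abs((P-E0)@k)<.03)&(hsv[...,1]<60)&(hsv[...,2]>100)&(abs(P[...,2]-.105)<.01)
T=P[wt];A=np.c_[T[:,:2]-T[:,:2].mean(0),np.ones(len(T))];w=np.linalg.lstsq(A,T[:,2],rcond=None)[0];print("printer top",np.median(T[:,2]),"slope",w[:2])
b=(abs(P[...,0]-.52)<.1)&(abs(P[...,1]-.02)<.08)&(abs(hsv[...,0].astype(int)-113)<12)&(hsv[...,1]>130)
print("blue z",np.percentile(P[b][:,2],[2,50,98]))
w=grab_frame("wrist")
cv2.imwrite("pics/s10.png",np.hstack([cv2.resize(f["frame"][130:310,240:440],(400,360)),cv2.resize(w["frame"],(400,360))]))
E
```

```text
26.1833 [ 0.123 -1.137 -1.988] 0.042163083728737304 26.336967945098877 [0.507 0.023 0.195]
printer top 0.10476043257522111 slope [-0.002 -0.007]
blue z [0.172 0.248 0.404]
```

View pics/s10.png

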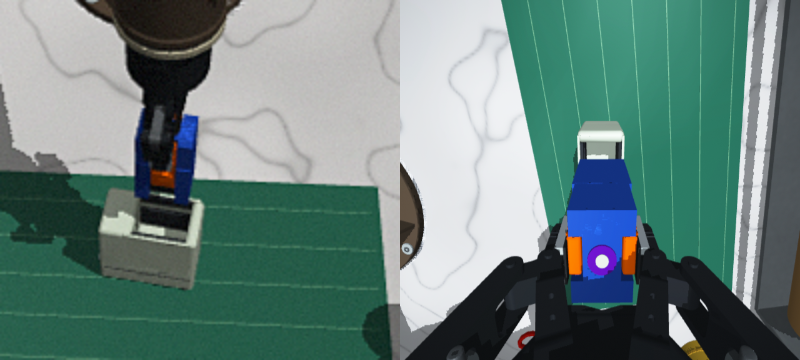

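The cassette hangs upright from its pinched catches (left panel (165,160)), with its underside at about 0.172 m. The printer stands empty below at (150,240).

```bash
python3 -c "
from bench import *
print(finish_job())"
```

```text
the job is handed in; nothing more can be done
None
```

I stood the printer up on its base and handed the job in with the blue cassette held upright by its pinched catches, underside about 0.17 m above the bench; the hand-in gave no verdict.

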